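# Close the blue-lidded gauge block case

## Task

Two gauge block cases stand on the granite plate with their lids lying loose and proud on the spring catches. Press the blue lid down until both its ends snap home and it sits flat and level on the rim of its case; leave the white lid lying loose as it is.

Things in the scene. Friction and masses are not known exactly. Their poses are not given: they have to be found in the camera images.
- blue_lid: Loose blue plastic lid, 156 (its x) x 96 x 6 mm, 0.15 kg. Origin: centre of the plate's underside, which lands on the rim; z up. On top two round black rubber press pads, 28 mm wide, at x = +/-50 mm, y = 0; their tops are 10 mm above the origin. Ribs below leave 2 to 3 mm side play. A bead under each end rests on a catch: about 8 to 13 N down on a pad snaps that end home.
- blue_case: Open aluminium case under the blue lid, 150 (its x) x 90 mm, 50 mm high; does not move. Origin: centre of its underside, on the granite; rim 50 mm above. A sprung catch inside each short end holds the loose lid about 12 mm above the rim and snaps over its bead when pressed. Home: lid origin 50 mm above this origin.
- white_lid: The same lid in white, loose on a second, identical case: a bystander, to be left as it is. Origin and axes as for the blue lid.
There are look-alikes about, which are no part of the job. Leave any orange look-alike of the blue_lid alone.

How it is judged:
By the outcome, as a careful person would: the job done as asked, in the order asked, and still so for the second after the job is handed in, with the robot touching nothing.
It also fails if it takes over 29 s, if anything falls off the work surface, if the arm or the gripper's body presses on something with over 40 N, if the wrist force passes 120 N, or if a joint passes its speed limit or range.

## Robot

A 6-joint arm with a two-finger parallel gripper is mounted at the origin on the work surface. World frame = base frame: x ahead of the robot, y to its left, z up, the work surface at z = 0. Lengths are in m, angles in rad, forces in N, time in s.
With the tool pointing down it reaches from about 0.35 to 0.975 m from the base axis. Payload 4.9 kg.
Tool frame: the origin (TCP) lies midway between the tips of the shut fingers; the grasp point (between the pads) lies 19 mm behind it; x points along the fingers, z is the direction in which the jaws open and shut, and the axes are right-handed (so a half turn about x gives the same grasp; the last joint's range is limited). The gripper opens to 85 mm and grips with 20 to 120 N. Pads are 22 mm wide; open, the fingers measure 114 mm over their backs; the gripper's body (76 mm by 85 mm) begins 54 mm behind the grasp point. The pads swing forward as they close: fully open they stand 13 mm farther back than shut.
Start: joints at [1.224, 0.053, 1.613, -0, 1.476, -0.119], TCP at [0.141, 0.609, 0.231] pointing down, gripper open.
Joint ranges: [-3.01, 3.01], [-1.01, 2.22], [0.06, 2.58], [-1.02, 4.17], [0.09, 2.62], [-3.14, 3.14]. Speed limits (rad/s): [2.57, 2.57, 3.14, 3.14, 3.14, 3.14].

## Interface

Orientations are given as a unit quaternion [w, x, y, z].
In Python, from plant import state, cams, workorder, nets gives the robot as it stands.
- The arm moves only by the tool play_rows, never from a script. Its argument "motion" is a list of rows, each a list of 3 entries, a list of its own where there are three numbers: the closure, from -1 (fully open) to 1 (shut), then the shift along the world's x, y, z in m, then the turn about the world's z in rad. A call has 1 to 5 rows; each row is the pose to reach, as a shift and turn from the pose commanded when the call began; what a row does not reach only later rows make up. A row lasts 1/10 s, in which the tool goes at most 50 mm and 8.59 degrees, less where a joint would pass 70% of its speed; a pose out of reach is approached as far as the arm can. A call with a gripper value outside its range is refused whole. The fingers move at their own pace and stop on an object; the grip force is fixed at half the most. Time passes only in rows, so rows that repeat a pose let the fingers close. It gives the time, the measured TCP pose, the force and the opening at its end, in the units of the state.
- state(): the state, without advancing time (a new reading comes with each control period).
- cams.grab_frame(name): name is "side" or "top"; returns (picture, depth): 384x512x3 uint8, red, green, blue; 384x512 float32, m along the optical axis (not along the pixel's ray), 0 where there is no reading.
- cams.camera_info(name): a dict with "K" (3x3 intrinsics, pixels), "rvec" (rotation vector, rad) and "tvec" (3), from world to camera coordinates, as OpenCV has them. Camera axes: x right, y down, z forward; pixel columns grow to the right and rows downward; lengths in m; the calibration is good to about 2 mm. A picture is of the moment at which its call begins. camera_info takes no time and is no camera call.
- workorder.job_done(): hands the job in, once; it reports no verdict.
Trained networks look in the newest picture that a camera, given by its name, has taken for a name from the list of things; names that differ only in an ending like _2 or _b are one class to them, and where a whole thing is asked for, a point or a joint stands for the part that bears it (a point fixed in the world has none). Each returns a list of dicts, best first, with "score" (0 to 1); they miss things now and then, are a little off and sometimes report something else, mostly with a low value. They report only what shows in the picture. A call takes as long as a camera call. They do not tell look-alikes from the thing itself.
- nets.recognise(camera, target): "at" ([x, y, z] in m, in world coordinates, good to about 4 mm: the middle of the surface that is visible of it).
- nets.landmark_of(camera, target): "at" ([x, y, z] in m, in world coordinates, good to about 4 mm: a listed point, or the origin of a listed thing).
The state is a dict: "time": time; "joint_pos": joint angles; "joint_vel": joint speeds; "joint_efforts": joint torques, N m; "tool_pos": TCP position; "tool_rot": TCP orientation; "contact_force": force on the tool from outside, world axes, zero at the start; "ft_torque": the same for the moment, N m; "gripper_width": opening from 0.0 (shut) to 1.0 (fully open).
Only numpy, scipy, OpenCV 4.12 (cv2) and the standard library are available. Lean on these libraries where they do the work, as an engineer would, in place of code of your own. Each camera call takes 0.05 s, during which the arm holds its last target.

## Working session

There is one attempt and no reset: what is moved stays moved. The work goes in short steps, Python scripts to look and compute and a tool call to move; the robot and the scene stay as the last step left them, time stands still between calls to the robot, and variables do not carry over. Pictures are saved under pics/ and viewed, and the job is handed in when it is done.

Besides the shell and the picture viewer there is one more tool, called after "Emit:" as name([rows], argument=value, ...), one row to a line, values as JSON. play_rows: Moves the arm, as the interface text tells. Its arguments: {"type":"object","properties":{"motion":{"type":"array","items":{"type":"array"}}},"required":["motion"]}

```bash
mkdir -p pics
cat > h.py <<'E'
import numpy as np, cv2
from plant import state, cams, workorder, nets
def grab(n,tag):
    p,d=cams.grab_frame(n); cv2.imwrite(f'pics/{tag}.png',cv2.cvtColor(p,cv2.COLOR_RGB2BGR)); np.savez(f'pics/{tag}.npz',p=p,d=d); return p,d
def world(n,d):
    i=cams.camera_info(n);K=np.array(i['K']);R=cv2.Rodrigues(np.array(i['rvec'],float))[0];t=np.array(i['tvec'],float).ravel()
    v,u=np.mgrid[:d.shape[0],:d.shape[1]]
    c=np.stack([(u-K[0,2])/K[0,0]*d,(v-K[1,2])/K[1,1]*d,d],-1)
    return (c-t)@R
def proj(n,P):
    i=cams.camera_info(n);return cv2.projectPoints(np.array(P,float).reshape(-1,1,3),np.array(i['rvec'],float),np.array(i['tvec'],float),np.array(i['K']),None)[0].reshape(-1,2)
E
python3 - <<'E'
from h import *
for n in('top','side'): grab(n,n+'0')
for n in('top','side'):
  for t in('blue_lid','white_lid'):
    for r in nets.landmark_of(n,t): print(n,t,np.round(r['at'],4),round(r['score'],2),proj(n,r['at']).round())
s=state();print(s['time'],s['contact_force'],s['gripper_width'],s['tool_pos'],s['tool_rot'])
E
```

```text
top blue_lid [ 0.4953 -0.1377  0.1167] 0.95 [[305. 153.]]
top blue_lid [ 0.2116 -0.2713  0.0235] 0.92 [[348. 254.]]
top blue_lid [0.1868 0.2999 0.0243] 0.62 [[154. 261.]]
top white_lid [0.5038 0.1499 0.1112] 0.69 [[203. 150.]]
side blue_lid [0.1885 0.2985 0.0197] 0.91 [[160. 184.]]
side blue_lid [ 0.2078 -0.2694  0.0203] 0.79 [[236. 358.]]
side blue_lid [ 0.4979 -0.1357  0.1158] 0.65 [[348. 219.]]
side white_lid [0.4979 0.1495 0.1096] 0.85 [[285. 159.]]
0.3 [-0.19363018 -0.30093981  0.79664591] 0.9984862384757577 [0.14108211 0.60864262 0.2308644 ] [ 0.55337705 -0.44007099  0.5538051   0.43978548]
```

View pics/top0.png

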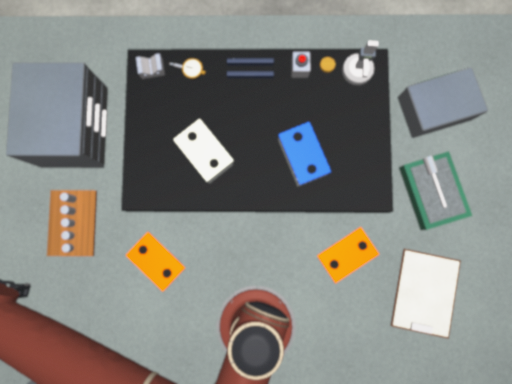

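View pics/side0.png

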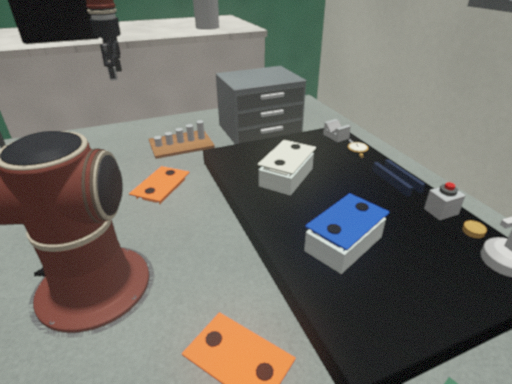

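Run:
```python
from h import *
for n in('top','side'):
  z=np.load(f'pics/{n}0.npz');p,d=z['p'],z['d'];W=world(n,d)
  hsv=cv2.cvtColor(p,cv2.COLOR_RGB2HSV)
  box=(abs(W[...,0]-.496)<.15)&(abs(W[...,1]+.137)<.13)&(W[...,2]>.06)&(d>0)
  print(n,box.sum())
  blue=box&(hsv[...,0]>95)&(hsv[...,0]<130)&(hsv[...,1]>100)
  dark=box&(hsv[...,2]<70)
  for nm,m in(('blue',blue),('dark',dark)):
    k,l,st,c=cv2.connectedComponentsWithStats(m.astype(np.uint8))
    for i in range(1,k):
      if st[i,4]>25:
        q=W[l==i];print(nm,st[i],c[i].round(),np.median(q,0).round(4),q.mean(0).round(4),q.std(0).round(4))
        if nm=='blue':
          t=q[q[:,2]>np.median(q[:,2])-.006];print(' rect',cv2.minAreaRect((t[:,:2]*1000).astype(np.float32)))
          A=np.c_[t[:,:2]-t[:,:2].mean(0),np.ones(len(t))];print(' plane',np.linalg.lstsq(A,t[:,2],rcond=None)[0].round(4))
  im=cv2.cvtColor(p,cv2.COLOR_RGB2BGR);u,v=proj(n,[.497,-.137,.11])[0].astype(int)
  cv2.imwrite(f'pics/{n}crop.png',cv2.resize(im[max(v-60,0):v+60,u-80:u+80],None,fx=5,fy=5,interpolation=cv2.INTER_CUBIC))
  g=(W[...,2]<.05)&(d>0)
```

```text
top 1961
blue [ 278  122   53   63 1830] [304. 153.] [ 0.4957 -0.1343  0.118 ] [ 0.4961 -0.134   0.1174] [0.043  0.0315 0.0058]
 rect ((497.5686340332031, -134.48915100097656), (156.17628479003906, 96.96280670166016), 22.086483001708984)
 plane [-0.0035  0.0054  0.1182]
side 3861
blue [ 306  194   84   56 2244] [347. 221.] [ 0.4896 -0.1418  0.1197] [ 0.4911 -0.142   0.1198] [0.0433 0.031  0.0011]
 rect ((497.2060546875, -136.93544006347656), (158.57212829589844, 95.91043853759766), 22.521221160888672)
 plane [0.0056 0.0037 0.1198]
dark [357 204  10   6  51] [362. 206.] [ 0.5414 -0.119   0.1237] [ 0.5412 -0.1191  0.1237] [0.0058 0.0054 0.0009]
dark [329 225  11   8  68] [334. 229.] [ 0.4487 -0.1578  0.1236] [ 0.4492 -0.1574  0.1237] [0.0055 0.0059 0.0007]
```

View pics/topcrop.png

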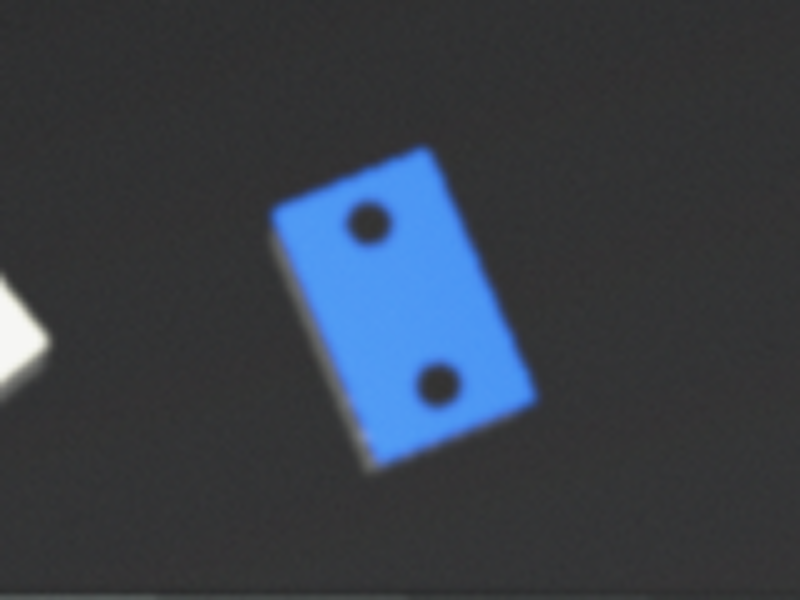

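The blue lid is at top-picture pixel (305,153). The look-alikes are two orange lids at (348,254) and (154,261), and the white bystander is at (203,150). The crop confirms the blue lid, with black pads at about (0.5425,-0.118) and (0.450,-0.156) and their tops at z≈0.123. Moving there now with the fingers shut.

Emit:
play_rows([
  [1, [0.401, -0.727, 0], 0],
  [1, [0.401, -0.727, 0], 0],
  [1, [0.401, -0.727, 0], 0],
  [1, [0.401, -0.727, 0], 0],
  [1, [0.401, -0.727, 0], 0],
])

```text
time: 0.8
tool_pos: [0.2623, 0.3882, 0.2313]
tool_rot: [0.554, -0.44, 0.553, 0.44]
contact_force: [0.9, 0.7, 0.2]
gripper_width: 0.144
```

Emit:
play_rows([
  [1, [0.281, -0.508, 0], 0],
  [1, [0.281, -0.508, 0], 0],
  [1, [0.281, -0.508, 0], 0],
  [1, [0.281, -0.508, 0], 0],
  [1, [0.281, -0.508, 0], 0],
])

```text
time: 1.3
tool_pos: [0.3834, 0.1693, 0.2316]
tool_rot: [0.554, -0.44, 0.553, 0.44]
contact_force: [2.1, 0.3, 0.5]
gripper_width: 0.001
```

Emit:
play_rows([
  [1, [0.16, -0.289, 0], 0],
  [1, [0.16, -0.289, 0], 0],
  [1, [0.16, -0.289, 0], 0],
  [1, [0.16, -0.289, 0], 0],
  [1, [0.16, -0.289, 0], 0],
])

```text
time: 1.8
tool_pos: [0.5047, -0.0497, 0.2315]
tool_rot: [0.554, -0.44, 0.553, 0.44]
contact_force: [0.6, 0.3, 0.5]
gripper_width: 0.001
```

Run:
```python
from h import *
s=state();print(s['time'],s['tool_pos'],s['contact_force'],s['gripper_width'])
```

```text
1.8 [ 0.50465981 -0.04971236  0.23153588] [0.59168343 0.27626535 0.52308329] 0.0008455176786296629
```

Emit:
play_rows([
  [1, [0.038, -0.068, 0], 0],
  [1, [0.038, -0.068, -0.04], 0],
  [1, [0.038, -0.068, -0.075], 0],
  [1, [0.038, -0.068, -0.09], 0],
  [1, [0.038, -0.068, -0.09], 0],
])

```text
time: 2.3
tool_pos: [0.54, -0.1147, 0.1382]
tool_rot: [0.552, -0.438, 0.555, 0.442]
contact_force: [-0.1, -0.1, 0.0]
gripper_width: -0.003
```

Run:
```python
from h import *
grab('side','side1'); s=state();print(s['time'],s['tool_pos'],s['contact_force'])
p=cv2.imread('pics/side1.png');cv2.imwrite('pics/side1c.png',cv2.resize(p[130:290,240:440],None,fx=4,fy=3.7))
```

```text
2.35 [ 0.54138987 -0.1149062   0.14076189] [-0.40860082  0.29131291  0.52424163]
```

View pics/side1c.png

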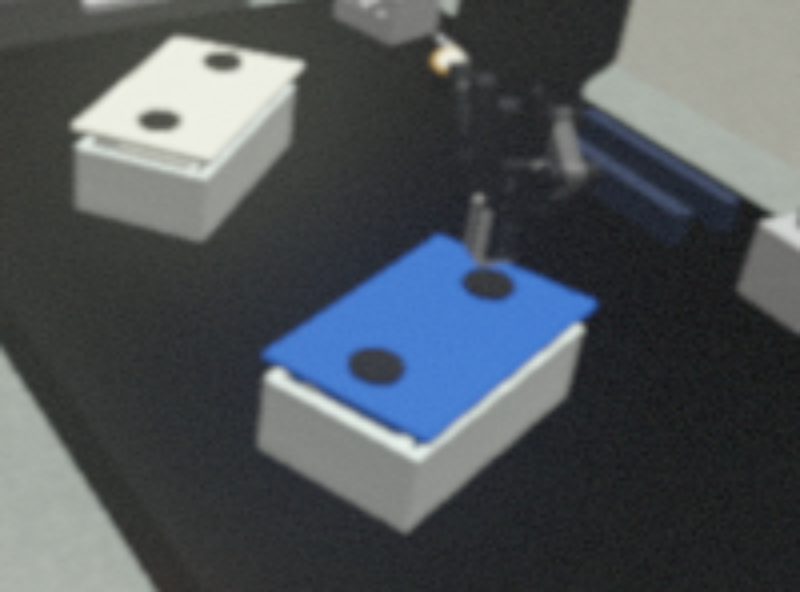

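The shut fingertips hang about 17 mm above the far pad. Descending in small steps.

Emit:
play_rows([
  [1, [0.001, -0.002, -0.005], 0],
  [1, [0.001, -0.002, -0.01], 0],
  [1, [0.001, -0.002, -0.015], 0],
  [1, [0.001, -0.002, -0.017], 0],
  [1, [0.001, -0.002, -0.017], 0],
])

```text
time: 2.85
tool_pos: [0.5428, -0.1174, 0.1241]
tool_rot: [0.553, -0.44, 0.554, 0.44]
contact_force: [0.1, -0.3, -0.7]
gripper_width: 0.0
```

Emit:
play_rows([
  [1, [0, 0, -0.001], 0],
  [1, [0, 0, -0.002], 0],
  [1, [0, 0, -0.003], 0],
  [1, [0, 0, -0.004], 0],
  [1, [0, 0, -0.004], 0],
])

```text
time: 3.35
tool_pos: [0.5434, -0.1178, 0.1222]
tool_rot: [0.554, -0.44, 0.554, 0.44]
contact_force: [-3.8, 0.5, 7.5]
gripper_width: 0.002
```

Emit:
play_rows([
  [1, [0, 0, -0.001], 0],
  [1, [0, 0, -0.002], 0],
  [1, [0, 0, -0.003], 0],
  [1, [0, 0, -0.004], 0],
  [1, [0, 0, -0.004], 0],
])

```text
time: 3.85
tool_pos: [0.544, -0.1182, 0.1186]
tool_rot: [0.554, -0.441, 0.553, 0.439]
contact_force: [-1.9, 0.2, 7.6]
gripper_width: 0.003
```

Emit:
play_rows([
  [1, [0, 0, -0.001], 0],
  [1, [0, 0, -0.002], 0],
  [1, [0, 0, -0.003], 0],
  [1, [0, 0, -0.004], 0],
  [1, [0, 0, -0.004], 0],
])

```text
time: 4.35
tool_pos: [0.5436, -0.1177, 0.1128]
tool_rot: [0.554, -0.44, 0.553, 0.44]
contact_force: [0.8, 0.3, 3.8]
gripper_width: -0.002
```

Emit:
play_rows([
  [1, [0, 0, -0.001], 0],
  [1, [0, 0, -0.002], 0],
  [1, [0, 0, -0.003], 0],
  [1, [0, 0, -0.003], 0],
])

```text
time: 4.75
tool_pos: [0.5438, -0.1178, 0.1125]
tool_rot: [0.554, -0.44, 0.553, 0.44]
contact_force: [-5.2, 1.6, 15.6]
gripper_width: -0.001
```

Emit:
play_rows([
  [1, [0, 0, -0.001], 0],
  [1, [0, 0, -0.002], 0],
  [1, [0, 0, -0.002], 0],
])

```text
time: 5.05
tool_pos: [0.5439, -0.1178, 0.1123]
tool_rot: [0.554, -0.44, 0.553, 0.44]
contact_force: [-9.4, 4.4, 25.0]
gripper_width: -0.001
```

Emit:
play_rows([
  [1, [0, 0, 0.01], 0],
  [1, [0, 0, 0.03], 0],
  [1, [0, 0, 0.035], 0],
  [1, [0, 0, 0.035], 0],
])

```text
time: 5.45
tool_pos: [0.5431, -0.1176, 0.1425]
tool_rot: [0.554, -0.44, 0.553, 0.44]
contact_force: [0.4, 1.1, 0.3]
gripper_width: 0.001
```

```bash
cat >> h.py <<'E'
def lid(tag):
  p,d=grab('side',tag);W=world('side',d);hsv=cv2.cvtColor(p,cv2.COLOR_RGB2HSV)
  box=(abs(W[...,0]-.496)<.12)&(abs(W[...,1]+.137)<.11)&(W[...,2]>.06)&(W[...,2]<.14)&(d>0)
  b=box&(hsv[...,0]>95)&(hsv[...,0]<130)&(hsv[...,1]>100)
  t=W[cv2.erode(b.astype(np.uint8),np.ones((3,3)))>0];c=np.array([.4973,-.136]);e=np.array([.925,.379])
  a=(t[:,:2]-c)@e; k=np.polyfit(a,t[:,2],1);print('z at ends -75/+75',np.polyval(k,[-.075,.075]).round(4), 'rect',cv2.minAreaRect((W[b][:,:2]*1000).astype(np.float32)))
  dk=box&(hsv[...,2]<70)&(W[...,2]>.1)
  kk,l,st,cc=cv2.connectedComponentsWithStats(dk.astype(np.uint8))
  for i in range(1,kk):
    if st[i,4]>25: print('dark',cc[i].round(),W[l==i].mean(0).round(4),st[i,4])
  s=state();print(s['time'],s['tool_pos'].round(4) if hasattr(s['tool_pos'],'round') else s['tool_pos'],s['contact_force'])
  im=cv2.imread(f'pics/{tag}.png');cv2.imwrite(f'pics/{tag}c.png',cv2.resize(im[130:290,240:440],None,fx=4,fy=3.7))
E
python3 -c "from h import *;lid('side2')"
```

```text
z at ends -75/+75 [0.1212 0.1075] rect ((498.5040283203125, -137.23471069335938), (157.38243103027344, 95.72994232177734), 22.2198429107666)
dark [361. 210.] [ 0.5428 -0.1191  0.114 ] 43
dark [334. 228.] [ 0.4504 -0.1567  0.1231] 43
5.5 [ 0.5426 -0.1175  0.1416] [-0.41206407  0.19368275 -0.3867607 ]
```

View pics/side2c.png

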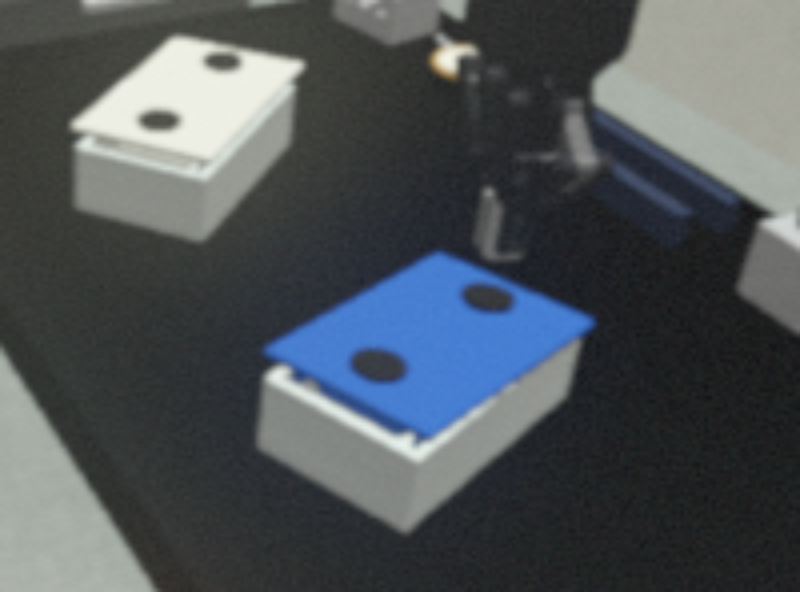

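The far end has snapped and is holding down: its top is at 0.1075, and the near end is still at 0.121. Now for the near pad.

Emit:
play_rows([
  [1, [-0.046, -0.02, 0.005], 0],
  [1, [-0.092, -0.039, 0], 0],
  [1, [-0.092, -0.039, -0.008], 0],
  [1, [-0.092, -0.039, -0.016], 0],
  [1, [-0.092, -0.039, -0.016], 0],
])

```text
time: 6.0
tool_pos: [0.4503, -0.1559, 0.1242]
tool_rot: [0.553, -0.439, 0.554, 0.441]
contact_force: [0.5, 0.5, -0.8]
gripper_width: 0.0
```

Emit:
play_rows([
  [1, [0, 0, -0.002], 0],
  [1, [0, 0, -0.004], 0],
  [1, [0, 0, -0.006], 0],
  [1, [0, 0, -0.007], 0],
  [1, [0, 0, -0.007], 0],
])

```text
time: 6.5
tool_pos: [0.4522, -0.1566, 0.1216]
tool_rot: [0.554, -0.441, 0.553, 0.44]
contact_force: [-4.0, 1.8, 9.1]
gripper_width: -0.003
```

Emit:
play_rows([
  [1, [0, 0, -0.001], 0],
  [1, [0, 0, -0.002], 0],
  [1, [0, 0, -0.003], 0],
  [1, [0, 0, -0.004], 0],
  [1, [0, 0, -0.004], 0],
])

```text
time: 7.0
tool_pos: [0.4524, -0.1571, 0.1172]
tool_rot: [0.554, -0.441, 0.553, 0.439]
contact_force: [-1.4, 1.0, 5.8]
gripper_width: -0.003
```

Emit:
play_rows([
  [1, [0, 0, -0.001], 0],
  [1, [0, 0, -0.002], 0],
  [1, [0, 0, -0.003], 0],
  [1, [0, 0, -0.004], 0],
  [1, [0, 0, -0.004], 0],
])

```text
time: 7.5
tool_pos: [0.4507, -0.1562, 0.1105]
tool_rot: [0.553, -0.44, 0.554, 0.44]
contact_force: [-0.1, -0.2, 0.1]
gripper_width: 0.002
```

Emit:
play_rows([
  [1, [0, 0, -0.001], 0],
  [1, [0, 0, -0.002], 0],
  [1, [0, 0, -0.003], 0],
  [1, [0, 0, -0.003], 0],
])

```text
time: 7.9
tool_pos: [0.4508, -0.1563, 0.11]
tool_rot: [0.553, -0.439, 0.554, 0.441]
contact_force: [-5.7, 3.0, 12.3]
gripper_width: -0.0
```

Emit:
play_rows([
  [1, [0, 0, -0.001], 0],
  [1, [0, 0, -0.002], 0],
  [1, [0, 0, -0.002], 0],
])

```text
time: 8.2
tool_pos: [0.4509, -0.1564, 0.1099]
tool_rot: [0.553, -0.439, 0.554, 0.441]
contact_force: [-11.1, 6.9, 21.2]
gripper_width: 0.002
```

Emit:
play_rows([
  [1, [0, 0, 0.01], 0],
  [1, [0, 0, 0.05], 0],
  [1, [0, 0, 0.09], 0],
  [1, [0, 0, 0.1], 0],
  [1, [0, 0, 0.1], 0],
])

```text
time: 8.7
tool_pos: [0.4522, -0.1572, 0.2087]
tool_rot: [0.554, -0.442, 0.553, 0.438]
contact_force: [0.0, -0.2, 0.3]
gripper_width: 0.008
```

```bash
python3 -c "from h import *;lid('side3')"
```

```text
z at ends -75/+75 [0.1073 0.1075] rect ((497.5158386230469, -137.4582977294922), (159.0839385986328, 96.7197494506836), 22.391799926757812)
dark [361. 211.] [ 0.5413 -0.1197  0.1117] 48
dark [333. 233.] [ 0.4493 -0.1572  0.1114] 53
8.75 [ 0.4511 -0.1566  0.2064] [-0.23411022 -0.04106724 -0.42578255]
```

View pics/side3c.png

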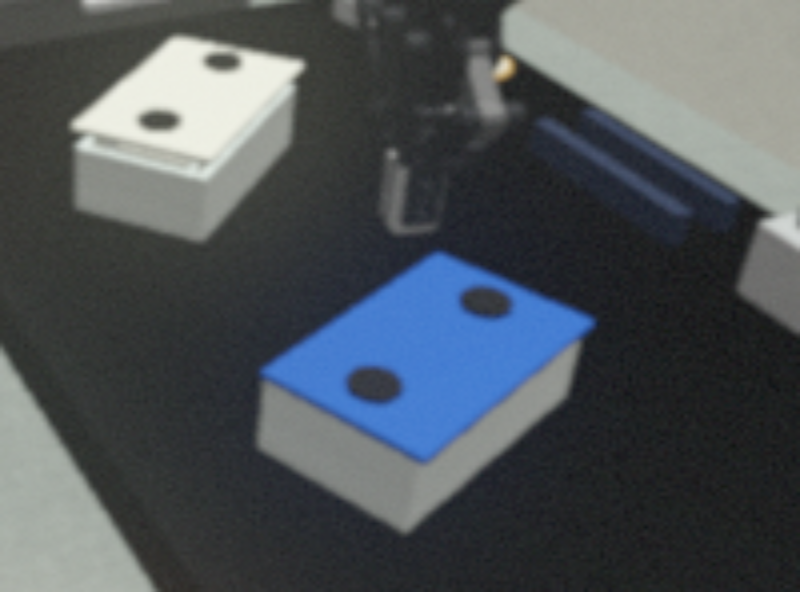

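Both ends sit level (0.1073 and 0.1075, down about 12 mm), there's no gap at the rim, the white lid hasn't moved, and the gripper is clear.

```bash
python3 -c "from h import *;print(workorder.job_done())"
```

```text
the job is handed in; nothing more can be done
None
```

The blue lid is pressed home on its case at both ends, and I handed the job in at about 8.8 s. I pressed the far pad and then the near pad with shut fingers. Each end gave way at roughly 8–9 N, and I then pressed each one to 21–25 N vertically to make sure it had seated.

- **Blue lid:** In the last side picture its top is at z = 0.1073 m at one end and 0.1075 m at the other, about 12 mm lower than before. No gap shows at the rim.
- **White and orange lids:** The white lid looks unchanged and still lies loose. I did not go near the orange look-alikes.
- **Robot:** The gripper was about 95 mm above the lid, with no contact force.
- **One difference:** The fingertips stopped at 0.1125 m on the far pad and 0.110 m on the near one. I put this down to the lid being tilted during the first press. In the final picture the pads are level, at 0.1117 m and 0.1114 m.

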